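# Load the paint caddy and padlock it

## Robot

A 6-joint arm with a two-finger parallel gripper is mounted at the origin on a cart in front of the work surface, level with it; the furniture and walls round the work are solid. World frame = base frame: x ahead of the robot, y to its left, z up, the work surface at z = 0. Lengths are in m, angles in rad, forces in N, time in s.
With the tool pointing down it reaches from about 0.3 to 0.85 m from the base axis. Payload 5.4 kg.
Tool frame: the origin (TCP) lies midway between the tips of the shut fingers; the grasp point (between the pads) lies 19 mm behind it; z points along the fingers, y is the line along which they close (so a half turn about z gives the same grasp; the last joint's range is limited). The gripper opens to 85 mm and grips with 20 to 120 N. Pads are 22 mm wide; open, the fingers measure 114 mm over their backs; the gripper's body (76 mm by 85 mm) begins 54 mm behind the grasp point. The pads swing forward as they close: fully open they stand 13 mm farther back than shut.
Start: joints at [-1.387, 0.158, 1.597, -0, 1.386, -0.21], TCP at [0.221, -0.531, 0.231] pointing down, gripper open.
Joint ranges: [-2.91, 2.91], [-0.94, 2.29], [0.18, 2.7], [-1.29, 4.43], [0.17, 2.64], [-3, 3]. Speed limits (rad/s): [2.57, 2.57, 3.14, 3.14, 3.14, 3.14].

## Interface

Orientations are given as a unit quaternion [x, y, z, w].
In Python, from cell import arm gives the robot as it stands. The module is installed in compiled form; this text tells all that it offers.
- The arm moves only by the tool servo_tool, never from a script. Its argument "motion" is a list of rows, each a list of 5 numbers: the shift along the world's x, y, z in cm, then the turn about the world's z in degrees, then the opening, from -1 (shut) to 1 (fully open). In form: [[x, y, z, yaw, grip], ...]. A call has 1 to 10 rows; each row is the pose to reach, as a shift and turn from the pose commanded when the call began; what a row does not reach only later rows make up. A row lasts 1/12 s, in which the tool goes at most 41.7 mm and 7.16 degrees, less where a joint would pass 70% of its speed; a pose out of reach is approached as far as the arm can. A call with a gripper value outside its range is refused whole. The fingers move at their own pace and stop on an object; "force" is the grip in N (left out, the last holds). Time passes only in rows, so rows that repeat a pose let the fingers close. It gives the time, the measured TCP pose, the force, the opening and the grip force at its end, in the units of the state.
- arm.read_state(): the state, without advancing time (a new reading comes with each control period).
- arm.snapshot(name): name is "scene" or "top"; returns the picture (420x560x3 uint8, red, green, blue); there is no depth.
- arm.get_calibration(name): a dict with "fx", "fy", "cx", "cy" (pixels), "R" (3x3) and "t" (3): a world point X has camera coordinates R X + t. Camera axes: x right, y down, z forward; pixel columns grow to the right and rows downward; lengths in m; the calibration is good to about 2 mm. A picture is of the moment at which its call begins. get_calibration takes no time and is no camera call.
- arm.finish_job(): hands the job in; it is judged then, once.
The state is a dict: "time_s": time; "joint_pos": joint angles; "qd": joint speeds; "joint_efforts": joint torques, N m; "eef_pos": TCP position; "tool_rot": TCP orientation; "wrist_force": force on the tool from outside, world axes, zero at the start; "ft_torque": the same for the moment, N m; "grip_width": opening from 0.0 (shut) to 1.0 (fully open); "grip_force": force on a finger pad.
Only numpy, scipy, OpenCV 4.12 (cv2) and the standard library are available. Lean on these libraries where they do the work, as an engineer would, in place of code of your own. Each camera call takes 0.05 s, during which the arm holds its last target. There are 200 camera calls.

## Task

Put the paint pots away: swing the locking bar of the plywood caddy aside, clear of the cells, and stand every pot from the table upright on the floor of a free cell, one pot per cell, beside the one already in it. Then swing the bar back fully across over the pots against its stop, and last press the padlock's shackle down through the bar's eye until it clicks and stays down by itself. Leave the other things on the table where they are.

Things in the scene. Friction and masses are not known exactly. Their poses are not given: they have to be found in the camera images.
- caddy: fixed plywood paint caddy; origin on the table under the middle of its cells, z up, y along its length. Base board 124 (x) by 350 (y) by 6 mm, centred at y -6 mm; on it 2 x 3 open cells, centres at x = -27, +27 and y = -68, 0, +68 mm. At y = +150 mm stands the locking bar's hinge post, at y = -150 mm the padlock
- padlock_body_top (a point): middle of the top of the fixed brass padlock body (24 by 46 mm, top 47 mm above the table); a stop post for the bar stands beside it, at x -21, y -137 mm in the caddy's frame, 58 mm high
- cell_0 (a point): middle of the floor of a cell of the caddy, 6 mm above the table (x -27, y -68 mm in the caddy's frame); inner size 50 (x) by 64 (y) mm, walls 4 mm thick, their tops 24 mm above the table; pots in neighbouring cells are 33 mm apart along y, 19 mm along x
- cell_1 (a point): middle of the floor of a cell of the caddy, 6 mm above the table (x -27, y +0 mm in the caddy's frame); inner size 50 (x) by 64 (y) mm, walls 4 mm thick, their tops 24 mm above the table; pots in neighbouring cells are 33 mm apart along y, 19 mm along x
- cell_2 (a point): middle of the floor of a cell of the caddy, 6 mm above the table (x -27, y +68 mm in the caddy's frame); inner size 50 (x) by 64 (y) mm, walls 4 mm thick, their tops 24 mm above the table; pots in neighbouring cells are 33 mm apart along y, 19 mm along x
- cell_3 (a point): middle of the floor of a cell of the caddy, 6 mm above the table (x +27, y -68 mm in the caddy's frame); inner size 50 (x) by 64 (y) mm, walls 4 mm thick, their tops 24 mm above the table; pots in neighbouring cells are 33 mm apart along y, 19 mm along x
- cell_4 (a point): middle of the floor of a cell of the caddy, 6 mm above the table (x +27, y +0 mm in the caddy's frame); inner size 50 (x) by 64 (y) mm, walls 4 mm thick, their tops 24 mm above the table; pots in neighbouring cells are 33 mm apart along y, 19 mm along x
- cell_5 (a point): middle of the floor of a cell of the caddy, 6 mm above the table (x +27, y +68 mm in the caddy's frame); inner size 50 (x) by 64 (y) mm, walls 4 mm thick, their tops 24 mm above the table; pots in neighbouring cells are 33 mm apart along y, 19 mm along x
- pot_a_mid (a point): centre (half-way up, 18 mm above its underside) of a squat round paint pot with a white screw lid, 35 mm across, 36 mm tall, about 60 g; its z axis points up out of the lid. Starts on the table; may be absent
- pot_b_mid (a point): centre (half-way up, 18 mm above its underside) of a squat round paint pot with a white screw lid, 35 mm across, 36 mm tall, about 60 g; its z axis points up out of the lid. Starts on the table; may be absent
- pot_c_mid (a point): centre (half-way up, 18 mm above its underside) of a squat round paint pot with a white screw lid, 35 mm across, 36 mm tall, about 60 g; its z axis points up out of the lid. Starts on the table; may be absent
- pot_d_mid (a point): centre (half-way up, 18 mm above its underside) of a squat round paint pot with a white screw lid, 35 mm across, 36 mm tall, about 60 g; its z axis points up out of the lid. Starts on the table; may be absent
- pot_e_mid (a point): centre (half-way up, 18 mm above its underside) of a squat round paint pot with a white screw lid, 35 mm across, 36 mm tall, about 60 g; its z axis points up out of the lid. Starts on the table; may be absent
- pot_f_mid (a point): centre (half-way up, 18 mm above its underside) of a squat round paint pot with a white screw lid, 35 mm across, 36 mm tall, about 60 g; its z axis points up out of the lid. Already stands in a cell at the start; may be absent
- pot_g_mid (a point): centre (half-way up, 18 mm above its underside) of a squat round paint pot with a white screw lid, 35 mm across, 36 mm tall, about 60 g; its z axis points up out of the lid. Already stands in a cell at the start; may be absent
- pot_h_mid (a point): centre (half-way up, 18 mm above its underside) of a squat round paint pot with a white screw lid, 35 mm across, 36 mm tall, about 60 g; its z axis points up out of the lid. Already stands in a cell at the start; may be absent
- bar (a joint): angle (rad) of the aluminium locking bar (30 mm wide, 5 mm thick, underside 48 mm above the table), which swings level about its hinge post: 0 = closed, along the caddy's -y over the pots, against its stop, its eye under the shackle's free leg; at +1.57 it points along the caddy's +x. Opens to 1.6; starts partly over the cells. Light friction (0.15 N m) holds it where it is left
- bar_peg (a point): middle of the upper part of the bar's upright round black handle peg (14 mm diameter, 84 mm high above the table, standing 31 mm up from the bar's top face at 53 mm), 110 mm from the hinge axis; the point lies 69 mm above the table
- bar_hinge (a point): point on the bar's vertical hinge axis, at the height of bar_peg
- shackle (a joint): how far the padlock's steel shackle is pressed down into the body (m): 0 = raised (open), 0.016 = fully home. A spring pushes it up (9 N at first, rising to about 12 N); past about 0.0105 a hidden pawl snaps in, pulls it home and keeps it there; let go earlier it springs up again
- shackle_top (a point): top of the crown of the padlock's shackle (8 mm round bar, U-shaped, 34 mm wide along the caddy's y; crown flat over the middle 12 mm): 101 mm above the table when open, 85 mm when locked; the shackle moves straight down
- tape_roll: roll of tape lying flat, 100 mm across, 25 mm high, origin at its underside; a bystander
- tape_measure: tape measure, 58 by 73 by 34 mm, origin at its underside; a bystander
- drill_battery: drill battery, 60 by 88 by 50 mm, origin at its underside; a bystander
Mind the look-alikes: they are no part of the job. Leave any green, purple or red look-alike of the part that bears pot_d_mid alone.

How it is judged:
On the way, in this order (a step that is already met when the one before it is completed fails the run):
1. every pot stands upright on the floor of a cell, one per cell, with the bar still swung aside (x of pot_a_mid in the frame of caddy between -0.056 and 0.056 m and y of pot_a_mid in the frame of caddy between -0.104 and 0.104 m and z of pot_a_mid in the frame of caddy between 0.018 and 0.029 m and angle between each of pot_a_mid, pot_b_mid, pot_c_mid, pot_d_mid, pot_e_mid, pot_f_mid, pot_g_mid, pot_h_mid's own z axis and vertical below 0.15 rad and x of pot_b_mid in the frame of caddy between -0.056 and 0.056 m and y of pot_b_mid in the frame of caddy between -0.104 and 0.104 m and z of pot_b_mid in the frame of caddy between 0.018 and 0.029 m and x of pot_c_mid in the frame of caddy between -0.056 and 0.056 m and y of pot_c_mid in the frame of caddy between -0.104 and 0.104 m and z of pot_c_mid in the frame of caddy between 0.018 and 0.029 m and x of pot_d_mid in the frame of caddy between -0.056 and 0.056 m and y of pot_d_mid in the frame of caddy between -0.104 and 0.104 m and z of pot_d_mid in the frame of caddy between 0.018 and 0.029 m and x of pot_e_mid in the frame of caddy between -0.056 and 0.056 m and y of pot_e_mid in the frame of caddy between -0.104 and 0.104 m and z of pot_e_mid in the frame of caddy between 0.018 and 0.029 m and x of pot_f_mid in the frame of caddy between -0.056 and 0.056 m and y of pot_f_mid in the frame of caddy between -0.104 and 0.104 m and z of pot_f_mid in the frame of caddy between 0.018 and 0.029 m and x of pot_g_mid in the frame of caddy between -0.056 and 0.056 m and y of pot_g_mid in the frame of caddy between -0.104 and 0.104 m and z of pot_g_mid in the frame of caddy between 0.018 and 0.029 m and x of pot_h_mid in the frame of caddy between -0.056 and 0.056 m and y of pot_h_mid in the frame of caddy between -0.104 and 0.104 m and z of pot_h_mid in the frame of caddy between 0.018 and 0.029 m and value of joint bar above 0.9 rad), for 0.2 s.
2. the bar lies fully across against its stop, the shackle still up (value of joint bar below 0.02 rad and value of joint shackle below 0.008 m), for 0.2 s.
3. the shackle is pressed home and latched (value of joint bar below 0.02 rad and value of joint shackle above 0.014 m), for 0.2 s.
At the end, for the whole second after the job is handed in: every pot stands upright (within 0.15 rad) on the floor of a cell of the caddy (within 5 mm of floor height), one per cell; the bar is within 0.02 rad of its closed stop; the shackle is more than 14 mm down and stays there untouched (all of step 3 and x of pot_a_mid in the frame of caddy between -0.056 and 0.056 m and y of pot_a_mid in the frame of caddy between -0.104 and 0.104 m and z of pot_a_mid in the frame of caddy between 0.018 and 0.029 m and angle between each of pot_a_mid, pot_b_mid, pot_c_mid, pot_d_mid, pot_e_mid, pot_f_mid, pot_g_mid, pot_h_mid's own z axis and vertical below 0.15 rad and x of pot_b_mid in the frame of caddy between -0.056 and 0.056 m and y of pot_b_mid in the frame of caddy between -0.104 and 0.104 m and z of pot_b_mid in the frame of caddy between 0.018 and 0.029 m and x of pot_c_mid in the frame of caddy between -0.056 and 0.056 m and y of pot_c_mid in the frame of caddy between -0.104 and 0.104 m and z of pot_c_mid in the frame of caddy between 0.018 and 0.029 m and x of pot_d_mid in the frame of caddy between -0.056 and 0.056 m and y of pot_d_mid in the frame of caddy between -0.104 and 0.104 m and z of pot_d_mid in the frame of caddy between 0.018 and 0.029 m and x of pot_e_mid in the frame of caddy between -0.056 and 0.056 m and y of pot_e_mid in the frame of caddy between -0.104 and 0.104 m and z of pot_e_mid in the frame of caddy between 0.018 and 0.029 m and x of pot_f_mid in the frame of caddy between -0.056 and 0.056 m and y of pot_f_mid in the frame of caddy between -0.104 and 0.104 m and z of pot_f_mid in the frame of caddy between 0.018 and 0.029 m and x of pot_g_mid in the frame of caddy between -0.056 and 0.056 m and y of pot_g_mid in the frame of caddy between -0.104 and 0.104 m and z of pot_g_mid in the frame of caddy between 0.018 and 0.029 m and x of pot_h_mid in the frame of caddy between -0.056 and 0.056 m and y of pot_h_mid in the frame of caddy between -0.104 and 0.104 m and z of pot_h_mid in the frame of caddy between 0.018 and 0.029 m).
It fails at once if the tape roll is shoved more than 30 mm or tipped over (distance of tape_roll from where it was at the start of the episode above 0.03 m or angle between tape_roll's own z axis and vertical above 0.5 rad).
It fails at once if the tape measure is shoved more than 30 mm or tipped over (distance of tape_measure from where it was at the start of the episode above 0.03 m or angle between tape_measure's own z axis and vertical above 0.5 rad).
It fails at once if the drill battery is shoved more than 30 mm or tipped over (distance of drill_battery from where it was at the start of the episode above 0.03 m or angle between drill_battery's own z axis and vertical above 0.5 rad).
Of pot_a, pot_b, pot_c, pot_d, pot_e only 3 to 5 are there at a start; the rules pass over those that are not, and their reading is None.
Of pot_f, pot_g, pot_h only 1 to 1 are there at a start; the rules pass over those that are not, and their reading is None.
At some moment in a run one of pot_a, pot_b, pot_c, pot_d, pot_e may be knocked a few centimetres aside while the robot is not near it.
Once in a run the grip may slacken for a moment while it holds something.
It also fails if it takes over 210 s, if anything falls off the work surface, if the arm or the gripper's body presses on something with over 40 N, if the wrist force passes 120 N, or if a joint passes its speed limit or range.

## Working session

There is one attempt and no reset: what is moved stays moved. The work goes in short steps, Python scripts to look and compute and a tool call to move; the robot and the scene stay as the last step left them, time stands still between calls to the robot, and variables do not carry over. Pictures are saved under pics/ and viewed, at most 14 in all, crops included, and the job is handed in when it is done.

Besides the shell and the picture viewer there is one more tool, called after "Call:" by a JSON object that holds its "op" and its "data", one argument or row to a line. servo_tool: Moves the arm, as the interface text tells. Its arguments: {"type":"object","properties":{"motion":{"type":"array"},"force":{"type":"number"}},"required":["motion"]}

```bash
mkdir -p pics
cat > h.py <<'E'
import numpy as np, cv2
from cell import arm
def snap(n,f):
    im=arm.snapshot(n); cv2.imwrite(f'pics/{f}.png',im[:,:,::-1]); return im
def ray(n,u,v):
    c=arm.get_calibration(n); R=np.array(c['R']);t=np.array(c['t'])
    d=R.T@np.array([(u-c['cx'])/c['fx'],(v-c['cy'])/c['fy'],1]); return -R.T@t,d
def plane(n,u,v,z):
    o,d=ray(n,u,v); return o+d*(z-o[2])/d[2]
def proj(n,X):
    c=arm.get_calibration(n); p=np.array(c['R'])@np.array(X)+np.array(c['t'])
    return c['fx']*p[0]/p[2]+c['cx'],c['fy']*p[1]/p[2]+c['cy']
def tri(n1,p1,n2,p2):
    o1,d1=ray(n1,*p1);o2,d2=ray(n2,*p2)
    A=np.stack([d1,-d2],1);s=np.linalg.lstsq(A,o2-o1,rcond=None)[0]
    a=o1+s[0]*d1;b=o2+s[1]*d2; return (a+b)/2,np.linalg.norm(a-b)
E
python3 - <<'E'
from h import *
for n in('scene','top'):
    im=snap(n,n+'0'); c=arm.get_calibration(n); print(n,c['fx'],c['cx'],c['cy'],np.round(c['R'],3).tolist(),np.round(c['t'],3),'pos',np.round(ray(n,0,0)[0],3))
s=arm.read_state(); print(s)
a=cv2.imread('pics/scene0.png');b=cv2.imread('pics/top0.png')
E
```

```text
scene 411.3019334518756 285.95098631361094 214.76041206428317 [[-0.733, -0.68, -0.018], [-0.386, 0.437, -0.812], [0.56, -0.588, -0.583]] [0.347 0.307 0.899] pos [-0.131  0.631  0.779]
top 435.9591342229815 277.2095285573098 212.00427058131802 [[0.008, -1.0, -0.017], [-0.993, -0.006, -0.119], [0.119, 0.018, -0.993]] [-0.042  0.53   1.309] pos [ 0.37  -0.061  1.362]
{'time_s': 0.1, 'joint_pos': array([-1.38709206e+00,  1.58985705e-01,  1.59810456e+00, -1.61527247e-05,
        1.38620731e+00, -2.10104191e-01]), 'qd': array([-1.38288217e-03, -1.31264302e-03, -5.33148511e-03, -2.93223353e-04,
        4.29095883e-04, -8.71332030e-05]), 'joint_efforts': array([-5.23618310e-04, -3.96990824e+01, -3.32338357e+01, -2.03166487e-04,
        4.23275764e-03, -1.64636219e-05]), 'eef_pos': array([ 0.22050458, -0.53045222,  0.23041641]), 'tool_rot': array([ 9.80676267e-01,  1.95635712e-01,  3.31497374e-06, -8.52495209e-04]), 'wrist_force': array([0.59929396, 0.30179573, 0.50489506]), 'ft_torque': array([ 0.0369466 , -0.01628697, -0.05172492]), 'grip_force': 0.0, 'grip_width': 0.9992497201760909}
```

View pics/scene0.png

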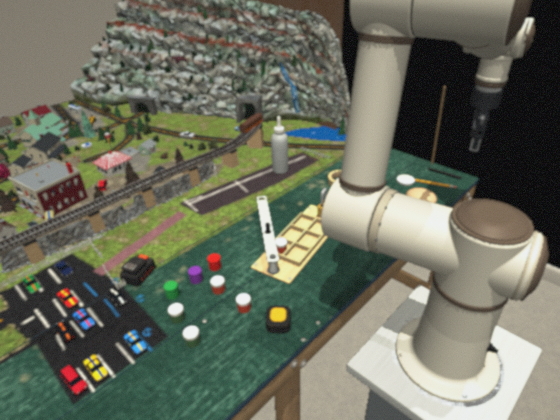

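View pics/top0.png

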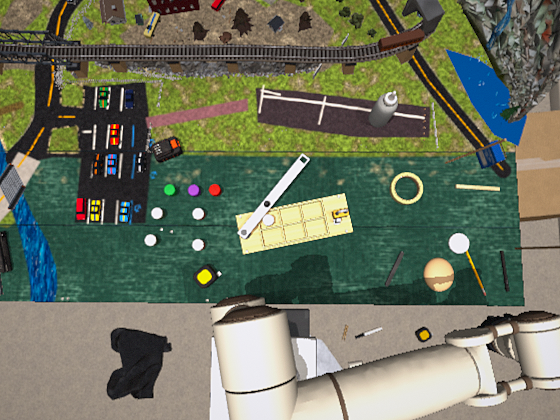

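The top view shows four white-lidded pots at about (157,213), (198,213), (151,240) and (198,244), plus one in the caddy at (268,220). The coloured look-alikes are along row 190. The hinge is near (245,235), the padlock near (340,214), and the bar tip at (305,160).

Run:
```python
from h import *
a=cv2.imread('pics/top0.png');b=cv2.imread('pics/scene0.png')
cv2.imwrite('pics/c1.png',cv2.resize(a[150:260,225:365],None,fx=5.5,fy=5.4,interpolation=cv2.INTER_CUBIC))
cv2.imwrite('pics/c2.png',cv2.resize(b[185:345,150:360],None,fx=3.7,fy=3.7,interpolation=cv2.INTER_CUBIC))
for n,im,roi in(('top',a,(140,170,210,260)),('scene',b,(150,190,300,345))):
    h=cv2.cvtColor(im,cv2.COLOR_BGR2HSV); m=((h[...,1]<60)&(h[...,2]>150)).astype('uint8')
    N,l,s,c=cv2.connectedComponentsWithStats(m)
    for i in range(1,N):
        if s[i,4]>20 and 140<c[i][0]<330 and 150<c[i][1]<345: print(n,np.round(c[i],1),s[i], np.round(plane(n,*c[i],.036),3))
```

```text
top [272.4 198.4] [ 237  153   73   86 1088] [ 0.572 -0.023  0.036]
top [156.4 212.8] [151 207  12  12 105] [0.525 0.334 0.036]
top [197.6 213.3] [192 208  12  12 110] [0.524 0.207 0.036]
top [315.4 226.7] [307 225  17   4  30] [ 0.485 -0.155  0.036]
top [292.2 231. ] [285 229  16   5  23] [ 0.472 -0.084  0.036]
top [149.9 239.7] [144 234  12  12 109] [0.442 0.351 0.036]
top [197.3 244.5] [192 239  12  12 112] [0.428 0.205 0.036]
top [252.4 302.8] [246 301  13   5  40] [0.255 0.034 0.036]
scene [217.  191.7] [184 173  79  38 244] [ 0.849 -0.063  0.036]
scene [268.8 230.6] [256 196  32  67 821] [ 0.566 -0.027  0.036]
scene [216.9 280.5] [210 275  15  12 144] [0.52  0.207 0.036]
scene [242.8 298.6] [236 293  15  13 158] [0.425 0.205 0.036]
scene [175.  308.7] [167 302  17  14 164] [0.521 0.334 0.036]
scene [190.3 332. ] [182 325  17  15 195] [0.438 0.351 0.036]
```

View pics/c1.png

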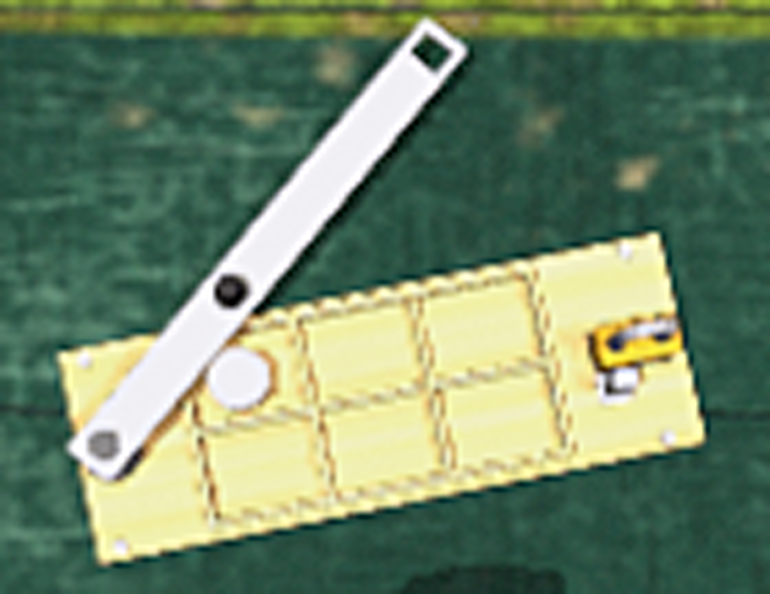

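View pics/c2.png

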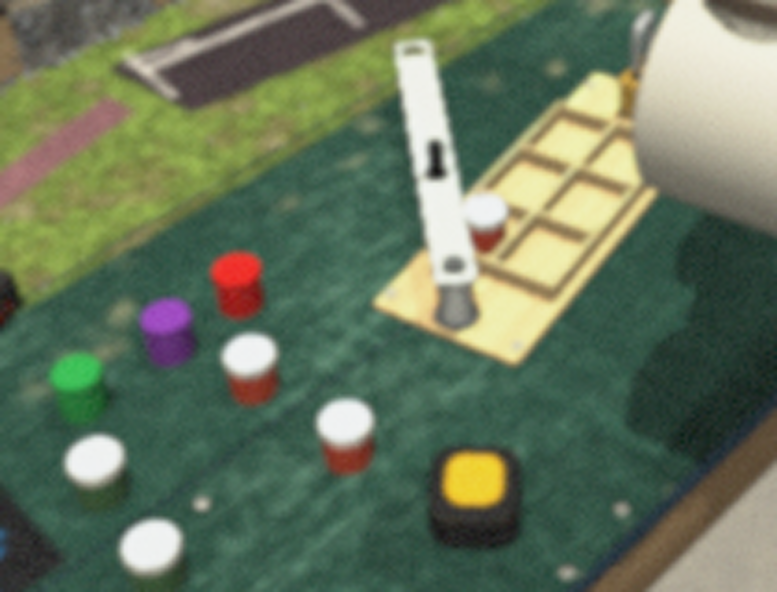

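The crops show the occupied cell is cell_5, on the +x/hinge side. The bar is about 0.7 rad open, the peg is at crop pixel (232,288), and the caddy base corners are clear.

Run:
```python
from h import *
T=lambda u,v:(u/5.5+225-.4,v/5.4+150-.4)
S=lambda u,v:(u/3.7+150-.4,v/3.7+185-.4)
cs=[plane('top',*T(u,v),.006)[:2] for u,v in((58,352),(657,233),(705,440),(103,565))]
C=np.array(cs);print(np.round(C,3)); print([np.linalg.norm(C[i]-C[(i+1)%4]).round(3) for i in range(4)])
ydir=(C[0]+C[3]-C[1]-C[2]);ydir/=np.linalg.norm(ydir);xdir=(C[0]+C[1]-C[2]-C[3]);xdir/=np.linalg.norm(xdir)
print(ydir,xdir,ydir@xdir); th=np.arctan2(-ydir[0],ydir[1]);th2=np.arctan2(xdir[1],xdir[0]);print(np.degrees([th,th2]))
R=np.array([[np.cos(th),-np.sin(th)],[np.sin(th),np.cos(th)]]); o=C.mean(0)-R@[0,-.006];print('origin',o)
W=lambda x,y:np.round(o+R@[x,y],4)
for i,(x,y) in enumerate([(-.027,-.068),(-.027,0),(-.027,.068),(.027,-.068),(.027,0),(.027,.068)]):print('cell',i,W(x,y))
print('hinge',W(0,.15),'lock',W(0,-.15),'peg closed',W(0,.04))
print('hinge meas',plane('top',*T(104,443),.055).round(3),'eye',plane('top',*T(433,52),.053).round(3))
print('peg tri',tri('top',T(232,287),'scene',S(436,145)),'potF',plane('top',*T(239,378),.042).round(3))
print('potF tri',tri('top',T(239,378),'scene',S(488,212)))
for a,b in(((156.4,212.8),(175,308.2)),((197.6,213.3),(216.9,280)),((149.9,239.7),(190.3,331.5)),((197.3,244.5),(242.8,298))):print(tri('top',a,'scene',b))
for i in(0,):
  for c in ((25,-.068),):pass
# floor height by two views: cell divider crossings
```

```text
[[ 0.524  0.095]
 [ 0.596 -0.247]
 [ 0.475 -0.273]
 [ 0.401  0.067]]
[np.float64(0.349), np.float64(0.123), np.float64(0.348), np.float64(0.126)]
[-0.21010808  0.97767817] [0.97647262 0.21564144] 0.005663139793509379
[12.12868604 12.45316179]
origin [ 0.49740919 -0.08358584]
cell 0 [ 0.4853 -0.1557]
cell 1 [ 0.471  -0.0893]
cell 2 [ 0.4567 -0.0228]
cell 3 [ 0.5381 -0.1444]
cell 4 [ 0.5238 -0.0779]
cell 5 [ 0.5095 -0.0114]
hinge [0.4659 0.0631] lock [ 0.5289 -0.2302] peg closed [ 0.489  -0.0445]
hinge meas [0.467 0.063 0.055] eye [ 0.691 -0.117  0.053]
peg tri (array([ 0.55122653, -0.00777247,  0.07975221]), np.float64(0.0016688762197996148)) potF [ 0.505 -0.01   0.042]
potF tri (array([ 0.50386646, -0.01158895,  0.03718887]), np.float64(0.005231700581381373))
(array([0.52392139, 0.33344476, 0.03510543]), np.float64(0.0026934287661566085))
(array([0.52324932, 0.20629286, 0.03475437]), np.float64(0.0025221122452911728))
(array([0.44100787, 0.35006817, 0.03502163]), np.float64(0.0025597543433159703))
(array([0.42737694, 0.2041278 , 0.03577344]), np.float64(0.0025632704237113103))
```

Call:
{"op": "servo_tool", "data": {
  "motion": [
    [33,52.2,-5,-62,1],
    [33,52.2,-5,-62,1],
    [33,52.2,-5,-62,1],
    [33,52.2,-5,-62,1],
    [33,52.2,-5,-62,1],
    [33,52.2,-5,-62,1],
    [33,52.2,-5,-62,1],
    [33,52.2,-5,-62,1],
    [33,52.2,-5,-62,1],
    [33,52.2,-5,-62,1]
  ],
  "force": 30
}}

```text
time_s: 0.93
eef_pos: [0.429, -0.2018, 0.1996]
tool_rot: [0.94, -0.34, -0.0, 0.0]
wrist_force: [-0.1, 0.1, 0.4]
grip_width: 1.0
grip_force: 0.0
```

Call:
{"op": "servo_tool", "data": {
  "motion": [
    [0,0,0,0,1]
  ]
}}

```text
time_s: 1.02
eef_pos: [0.4307, -0.1969, 0.1987]
tool_rot: [0.942, -0.335, -0.001, -0.002]
wrist_force: [0.1, -0.4, -1.0]
grip_width: 0.994
grip_force: 0.0
```

Call:
{"op": "servo_tool", "data": {
  "motion": [
    [12,18.9,-6,0,0.2],
    [12,18.9,-6,0,0.2],
    [12,18.9,-6,0,0.2],
    [12,18.9,-6,0,0.2],
    [12,18.9,-6,0,0.2],
    [12,18.9,-6,0,0.2],
    [12,18.9,-6,0,0.2],
    [12,18.9,-6,0,0.2],
    [12,18.9,-6,0,0.2]
  ]
}}

```text
time_s: 1.77
eef_pos: [0.5484, -0.0148, 0.1398]
tool_rot: [0.941, -0.337, -0.0, 0.0]
wrist_force: [-0.5, -0.4, -0.4]
grip_width: 0.6
grip_force: 0.0
```

Run:
```python
from h import *
s=arm.read_state();print(s['eef_pos'],s['tool_rot'],s['joint_pos'])
snap('top','t1');b=snap('scene','s1')[:,:,::-1]; a=cv2.imread('pics/t1.png')
x=cv2.resize(a[140:270,130:370],(760,410));y=cv2.resize(b[180:350,150:380],None,fx=1.1,fy=1.1)
cv2.imwrite('pics/d1.png',np.vstack([x,np.pad(y,((0,0),(0,760-y.shape[1]),(0,0)))]))
```

```text
[ 0.54838033 -0.01483471  0.13978725] [ 9.41366657e-01 -3.37385060e-01 -2.29882622e-04  2.93183007e-04] [-2.47080313e-01  1.79576129e-01  1.76150042e+00 -5.78127197e-04
  1.20103058e+00  2.01220053e+00]
```

View pics/d1.png

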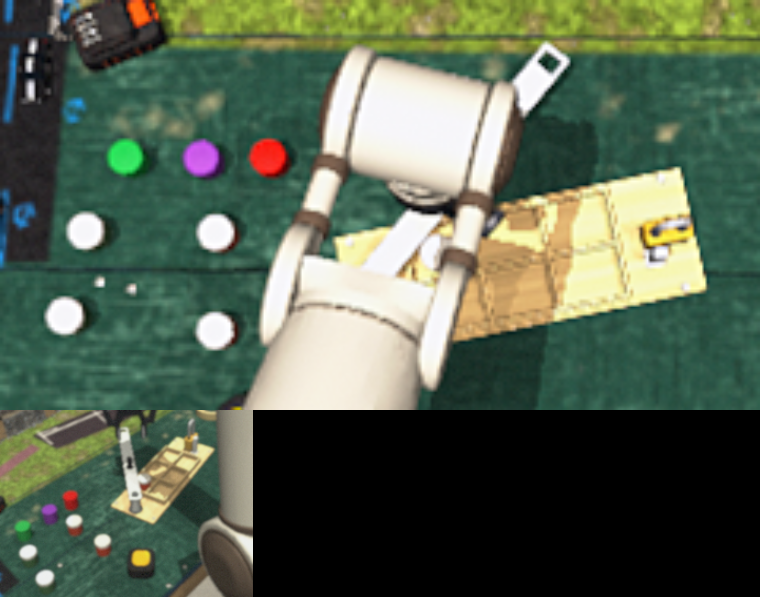

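The arm is now over the bar with the pots undisturbed, and the padlock is visible in the scene view. Next I descend on the peg and grip it.

Call:
{"op": "servo_tool", "data": {
  "motion": [
    [0,0,0,0,0.2],
    [0,0,0,0,0.2],
    [0,0,-3,0,0.2],
    [0,0,-6,0,0.2],
    [0,0,-7.8,0,0.2],
    [0,0,-7.8,0,0.2],
    [0,0,-7.8,0,-1],
    [0,0,-7.8,0,-1],
    [0,0,-7.8,0,-1],
    [0,0,-7.8,0,-1]
  ]
}}

```text
time_s: 2.7
eef_pos: [0.5506, -0.0144, 0.0642]
tool_rot: [0.941, -0.337, 0.002, -0.0]
wrist_force: [0.5, 1.1, 5.2]
grip_width: 0.148
grip_force: 29.4
```

Call:
{"op": "servo_tool", "data": {
  "motion": [
    [0,0,0,0,-1],
    [0,0,0,0,-1],
    [0,0,0,0,-1]
  ]
}}

```text
time_s: 2.95
eef_pos: [0.5505, -0.0144, 0.0642]
tool_rot: [0.941, -0.337, 0.002, -0.0]
wrist_force: [0.5, 0.1, 7.4]
grip_width: 0.152
grip_force: 29.6
```

Call:
{"op": "servo_tool", "data": {
  "motion": [
    [0.6,1.2,0.3,6,-1],
    [1.2,2.2,0.3,12,-1],
    [1.7,3.2,0.3,18,-1],
    [2.2,4.3,0.3,24,-1],
    [2.5,5.4,0.3,30,-1],
    [2.6,6.6,0.3,36,-1],
    [2.7,7.7,0.3,42,-1],
    [2.7,8.8,0.3,48,-1],
    [2.7,8.8,0.3,48,-1],
    [2.7,8.8,0.3,48,-1]
  ]
}}

```text
time_s: 3.78
eef_pos: [0.5775, 0.0747, 0.065]
tool_rot: [0.997, 0.075, 0.002, 0.0]
wrist_force: [9.0, 3.0, -9.5]
grip_width: 0.149
grip_force: 31.2
```

Call:
{"op": "servo_tool", "data": {
  "motion": [
    [0,0,0,0,0],
    [0,0,0,0,0],
    [0,0,0,0,0],
    [0,0,5,0,0.2],
    [0,0,9,0,0.2],
    [0,0,9,0,0.2],
    [-3,3,9,0,0.4]
  ]
}}

```text
time_s: 4.37
eef_pos: [0.5532, 0.0996, 0.1608]
tool_rot: [0.997, 0.072, 0.007, 0.002]
wrist_force: [0.8, 0.2, 1.0]
grip_width: 0.696
grip_force: 0.0
```

Call:
{"op": "servo_tool", "data": {
  "motion": [
    [-3,10.7,-5,4,1],
    [-3,10.7,-5,4,1],
    [-3,10.7,-5,4,1],
    [-3,10.7,-5,4,1],
    [-3,10.7,-5,4,1],
    [-3,10.7,-5,4,1],
    [-3,10.7,-5,4,1],
    [-3,10.7,-5,4,1]
  ]
}}

```text
time_s: 5.03
eef_pos: [0.5175, 0.2094, 0.1059]
tool_rot: [0.994, 0.109, 0.001, 0.0]
wrist_force: [0.2, 0.5, -0.7]
grip_width: 0.998
grip_force: 0.0
```

```bash
cat > look.py <<'E'
from h import *
# bar/peg and lids after masking, both views
for n,lo in (('top',(135,170,345,262)),('scene',(150,190,345,350))):
    im=snap(n,'l_%s_%d'%(n,int(arm.read_state()['time_s']*100)))
    h=cv2.cvtColor(im,cv2.COLOR_RGB2HSV); m=((h[...,1]<60)&(h[...,2]>150)).astype('uint8')
    N,l,s,c=cv2.connectedComponentsWithStats(m)
    for i in range(1,N):
        if 60<s[i,4]<260 and s[i,2]<22 and s[i,3]<22 and lo[0]<c[i][0]<lo[2] and lo[1]<c[i][1]<lo[3]:
            print(n,np.round(c[i],1),s[i,2:],'z36',np.round(plane(n,*c[i],.036)[:2],4),'z42',np.round(plane(n,*c[i],.042)[:2],4))
s=arm.read_state();print(np.round(s['eef_pos'],4),np.round(s['tool_rot'],3),s['grip_width'],'yaw',np.degrees(2*np.arctan2(s['tool_rot'][1],s['tool_rot'][0])))
E
python3 look.py
```

```text
top [311.5 211.3] [ 18  10 108] z36 [ 0.5324 -0.1426] z42 [ 0.5316 -0.1423]
top [183.  217.9] [ 19  15 126] z36 [0.5096 0.2517] z42 [0.509  0.2502]
top [289.9 215. ] [19 10 78] z36 [ 0.5205 -0.0766] z42 [ 0.5199 -0.0765]
top [267.7 219.6] [ 12  12 111] z36 [ 0.5061 -0.0088] z42 [ 0.5055 -0.0091]
top [138.5 225.4] [  8  14 104] z36 [0.4855 0.388 ] z42 [0.485  0.3859]
top [197.7 244.4] [ 11  12 109] z36 [0.4286 0.2037] z42 [0.4284 0.2025]
scene [233.1 237.4] [11 10 83] z36 [0.6215 0.064 ] z42 [0.6154 0.0686]
scene [280.2 241.2] [ 14  13 119] z36 [ 0.5076 -0.0138] z42 [ 0.5024 -0.0086]
scene [218.5 281.7] [12 10 85] z36 [0.5133 0.2075] z42 [0.5081 0.2109]
scene [242.8 298.6] [ 15  13 156] z36 [0.4246 0.2049] z42 [0.4201 0.2084]
scene [175.  308.7] [ 15  13 158] z36 [0.5205 0.334 ] z42 [0.5153 0.3364]
scene [190.3 332.1] [ 17  15 190] z36 [0.4378 0.3506] z42 [0.4332 0.3529]
[0.5171 0.2095 0.1055] [0.994 0.109 0.001 0.   ] 0.9988659301460103 yaw 12.471661364417027
```

Call:
{"op": "servo_tool", "data": {
  "motion": [
    [0.6,-0.3,-3,0,1],
    [0.6,-0.3,-6,0,1],
    [0.6,-0.3,-8.9,0,1],
    [0.6,-0.3,-8.9,0,1],
    [0.6,-0.3,-8.9,0,1],
    [0.6,-0.3,-8.9,0,-1],
    [0.6,-0.3,-8.9,0,-1],
    [0.6,-0.3,-8.9,0,-1],
    [0.6,-0.3,-8.9,0,-1],
    [0.6,-0.3,-8.9,0,-1]
  ],
  "force": 40
}}

```text
time_s: 5.97
eef_pos: [0.5236, 0.2077, 0.0176]
tool_rot: [0.994, 0.109, 0.001, -0.0]
wrist_force: [-0.7, -0.4, 4.5]
grip_width: 0.385
grip_force: 39.3
```

Call:
{"op": "servo_tool", "data": {
  "motion": [
    [0,0,0,0,-1],
    [0,0,0,0,-1],
    [0,0,0,0,-1]
  ]
}}

```text
time_s: 6.22
eef_pos: [0.5235, 0.2077, 0.0176]
tool_rot: [0.994, 0.109, 0.001, -0.0]
wrist_force: [-1.5, -0.4, 6.9]
grip_width: 0.383
grip_force: 39.6
```

Call:
{"op": "servo_tool", "data": {
  "motion": [
    [0,0,4,0,-1],
    [0,0,8,0,-1],
    [0,0,12,0,-1],
    [0.5,-10,12,0,-1],
    [1.5,-35.2,12,0,-1],
    [1.5,-35.2,12,0,-1],
    [1.5,-35.2,12,0,-1],
    [1.5,-35.2,12,0,-1],
    [1.5,-35.2,12,0,-1],
    [1.5,-35.2,12,0,-1]
  ]
}}

```text
time_s: 7.05
eef_pos: [0.5344, -0.0859, 0.1363]
tool_rot: [0.994, 0.109, 0.0, 0.0]
wrist_force: [1.2, 0.4, 0.0]
grip_width: 0.383
grip_force: 40.4
```

Call:
{"op": "servo_tool", "data": {
  "motion": [
    [0,-2,0,0,-1],
    [0,-2,0,0,-1]
  ]
}}

```text
time_s: 7.22
eef_pos: [0.5349, -0.1085, 0.1365]
tool_rot: [0.994, 0.107, 0.0, 0.001]
wrist_force: [-0.3, -0.3, -0.3]
grip_width: 0.381
grip_force: 40.4
```

Call:
{"op": "servo_tool", "data": {
  "motion": [
    [0.3,-3.4,-4,0,-1],
    [0.3,-3.4,-4,0,-1],
    [0.3,-3.4,-7,0,-1],
    [0.3,-3.4,-7,0,-1],
    [0.3,-3.4,-7,0,-1]
  ]
}}

```text
time_s: 7.63
eef_pos: [0.536, -0.1363, 0.0644]
tool_rot: [0.994, 0.11, -0.002, -0.002]
wrist_force: [0.6, 0.5, -0.3]
grip_width: 0.381
grip_force: 40.4
```

```bash
python3 look.py
python3 - <<'E'
import cv2,glob,numpy as np
f=sorted(glob.glob('pics/l_*'),key=lambda s:int(s.split('_')[-1][:-4]));t=[x for x in f if 'top' in x][-1];s=[x for x in f if 'scene' in x][-1]
a=cv2.imread(t)[150:260,130:370];b=cv2.imread(s)[180:345,150:390]
cv2.imwrite('pics/d2.png',np.hstack([cv2.resize(a,(400,183*1)) if 0 else np.pad(cv2.resize(a,(440,202)),((0,46),(0,0),(0,0))),cv2.resize(b,(360,248))]))
E
```

```text
top [287.2 200.9] [11 13 90] z36 [ 0.5641 -0.0682] z42 [ 0.5632 -0.0682]
top [156.4 212.8] [ 12  12 105] z36 [0.5247 0.3343] z42 [0.524  0.3325]
top [327.1 221.1] [11 14 89] z36 [ 0.5028 -0.1901] z42 [ 0.5022 -0.1895]
top [149.8 239.7] [ 12  12 111] z36 [0.4418 0.3511] z42 [0.4414 0.3492]
top [197.4 244.4] [ 12  12 115] z36 [0.4286 0.2046] z42 [0.4283 0.2034]
scene [280.  241.4] [ 13  10 109] z36 [ 0.5073 -0.0129] z42 [ 0.5021 -0.0077]
scene [242.8 298.6] [ 15  13 154] z36 [0.4246 0.2048] z42 [0.4201 0.2083]
scene [175.  308.7] [ 15  13 158] z36 [0.5205 0.334 ] z42 [0.5153 0.3364]
scene [190.4 332.1] [ 16  15 186] z36 [0.4377 0.3505] z42 [0.4331 0.3528]
[ 0.5384 -0.1375  0.0672] [0.994 0.11  0.001 0.   ] 0.3829376576821764 yaw 12.621863743250515
```

View pics/d2.png

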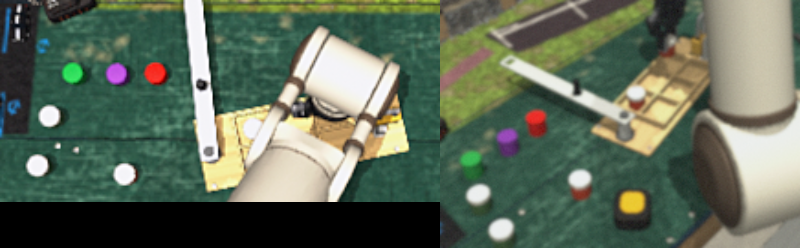

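The bar is swung clear and the gripped pot is over cell_3. Lowering it now.

Call:
{"op": "servo_tool", "data": {
  "motion": [
    [0,-0.6,0,0,-1],
    [0,-0.6,-1.5,0,-1],
    [0,-0.6,-3,0,-1],
    [0,-0.6,-3.7,0,-1],
    [0,-0.6,-4.2,0,-1],
    [0,-0.6,-4.2,0,-1]
  ]
}}

```text
time_s: 8.23
eef_pos: [0.5382, -0.1442, 0.0242]
tool_rot: [0.994, 0.109, 0.0, 0.0]
wrist_force: [0.2, 0.9, -1.0]
grip_width: 0.38
grip_force: 40.4
```

```bash
python3 -c "
from h import *
s=arm.read_state();print(s['eef_pos'],s['wrist_force'],s['grip_width'])"
```

```text
[ 0.53815085 -0.14418438  0.02422875] [ 0.17707952  0.88318261 -1.041846  ] 0.37995391050025823
```

Call:
{"op": "servo_tool", "data": {
  "motion": [
    [0,0,0,0,0.3],
    [0,0,0,0,0.3],
    [0,0,0,0,0.3],
    [0,0,4,0,0.3],
    [0,0,8,0,0.3],
    [0,0,11,0,1],
    [-11,34.8,11,0,1],
    [-11,34.8,11,0,1],
    [-11,34.8,11,0,1],
    [-11,34.8,11,0,1]
  ]
}}

```text
time_s: 9.07
eef_pos: [0.487, 0.0162, 0.1346]
tool_rot: [0.994, 0.109, 0.001, 0.0]
wrist_force: [0.4, 0.5, 0.2]
grip_width: 1.004
grip_force: 0.0
```

Call:
{"op": "servo_tool", "data": {
  "motion": [
    [-7,24,0,0,1],
    [-7,24,0,0,1],
    [-7,24,0,0,1],
    [-7,24,0,0,1],
    [-7,24,0,0,1],
    [-7,24,-2,0,1],
    [-7,24,-2,0,1],
    [-7,24,-2,0,1],
    [-7,24,-2,0,1]
  ]
}}

```text
time_s: 9.82
eef_pos: [0.4177, 0.2547, 0.1142]
tool_rot: [0.994, 0.11, 0.0, 0.0]
wrist_force: [0.6, 0.1, 0.2]
grip_width: 1.001
grip_force: 0.0
```

```bash
python3 look.py
```

```text
top [311.4 208.8] [ 12  12 112] z36 [ 0.54   -0.1424] z42 [ 0.5393 -0.142 ]
top [289.9 215.2] [ 19  10 101] z36 [ 0.52   -0.0767] z42 [ 0.5194 -0.0766]
top [267.7 219.6] [ 12  12 113] z36 [ 0.5061 -0.0087] z42 [ 0.5055 -0.0089]
top [292.8 233.1] [18 12 90] z36 [ 0.4652 -0.0857] z42 [ 0.4647 -0.0855]
top [271.4 237.1] [19 11 93] z36 [ 0.4525 -0.0208] z42 [ 0.4521 -0.021 ]
top [251.  241.2] [ 20  12 117] z36 [0.4395 0.0414] z42 [0.4392 0.0409]
top [198.3 244.7] [11 12 88] z36 [0.4278 0.2018] z42 [0.4275 0.2006]
top [162.9 260.9] [  9  15 117] z36 [0.3779 0.3083] z42 [0.3779 0.3067]
scene [330.7 214.9] [ 19  19 125] z36 [ 0.4787 -0.2101] z42 [ 0.4738 -0.2033]
scene [305.2 214.1] [ 20  16 151] z36 [ 0.5406 -0.1614] z42 [ 0.5352 -0.155 ]
scene [280.2 240.9] [ 14  15 128] z36 [ 0.5086 -0.0149] z42 [ 0.5034 -0.0097]
scene [297.7 254.6] [13 10 63] z36 [ 0.4322 -0.0037] z42 [0.4277 0.0014]
scene [284.6 270.4] [ 14  14 102] z36 [0.4162 0.0654] z42 [0.4118 0.07  ]
scene [243.  299.1] [ 14  12 122] z36 [0.4231 0.2055] z42 [0.4187 0.2089]
scene [175.  308.6] [ 17  14 178] z36 [0.5208 0.3338] z42 [0.5155 0.3361]
scene [190.3 332.1] [ 17  15 197] z36 [0.4379 0.3506] z42 [0.4333 0.3529]
[0.4186 0.254  0.1146] [0.994 0.109 0.001 0.   ] 0.9923869490090292 yaw 12.474685132597147
```

Call:
{"op": "servo_tool", "data": {
  "motion": [
    [0.95,-3,0,0,1],
    [0.95,-5,0,0,1],
    [0.95,-5,-3,0,1],
    [0.95,-5,-7,0,1],
    [0.95,-5,-9.7,0,1],
    [0.95,-5,-9.7,0,1],
    [0.95,-5,-9.7,0,-1],
    [0.95,-5,-9.7,0,-1],
    [0.95,-5,-9.7,0,-1],
    [0.95,-5,-9.7,0,-1]
  ]
}}

```text
time_s: 10.75
eef_pos: [0.4291, 0.2052, 0.0191]
tool_rot: [0.994, 0.109, 0.002, -0.0]
wrist_force: [-0.2, -2.7, 0.3]
grip_width: 0.455
grip_force: 0.9
```

Call:
{"op": "servo_tool", "data": {
  "motion": [
    [0,0,0,0,-1],
    [0,0,0,0,-1],
    [0,0,0,0,-1]
  ]
}}

```text
time_s: 11.0
eef_pos: [0.429, 0.2052, 0.0192]
tool_rot: [0.994, 0.11, 0.002, 0.0]
wrist_force: [-1.1, -2.1, 7.4]
grip_width: 0.386
grip_force: 39.2
```

Call:
{"op": "servo_tool", "data": {
  "motion": [
    [0,0,4,0,-1],
    [0,0,8,0,-1],
    [0,0,11,0,-1],
    [0.5,-3,11,0,-1],
    [1,-6.5,11,0,-1],
    [1.6,-10,11,0,-1],
    [2.1,-13.5,11,0,-1],
    [2.6,-17,11,0,-1],
    [3.2,-20.5,11,0,-1],
    [3.7,-24,11,0,-1]
  ]
}}

```text
time_s: 11.83
eef_pos: [0.4645, -0.0369, 0.128]
tool_rot: [0.994, 0.11, 0.001, 0.0]
wrist_force: [0.8, 0.3, -0.9]
grip_width: 0.389
grip_force: 40.4
```

Call:
{"op": "servo_tool", "data": {
  "motion": [
    [0.5,-3.5,0,0,-1],
    [1,-7,0,0,-1],
    [1.5,-10.5,0,0,-1],
    [1.9,-12.1,0,0,-1],
    [1.9,-12.1,-1,0,-1],
    [1.9,-12.1,-4,0,-1],
    [1.9,-12.1,-7,0,-1],
    [1.9,-12.1,-7,0,-1]
  ]
}}

```text
time_s: 12.5
eef_pos: [0.4785, -0.1522, 0.0512]
tool_rot: [0.994, 0.11, -0.005, -0.004]
wrist_force: [-0.5, 0.5, -1.9]
grip_width: 0.38
grip_force: 40.4
```

```bash
python3 look.py
```

```text
top [156.4 212.8] [ 12  12 107] z36 [0.5247 0.3343] z42 [0.524  0.3325]
top [267.8 219.6] [ 12  12 110] z36 [ 0.5061 -0.009 ] z42 [ 0.5055 -0.0092]
top [294.5 223.8] [11 14 96] z36 [ 0.4936 -0.0907] z42 [ 0.4931 -0.0906]
top [149.8 239.7] [ 12  12 111] z36 [0.4418 0.3511] z42 [0.4414 0.3492]
top [332.2 246.6] [11 13 92] z36 [ 0.425  -0.2053] z42 [ 0.4248 -0.2046]
scene [301.9 216.7] [12  9 77] z36 [ 0.5392 -0.1442] z42 [ 0.5338 -0.1379]
scene [280.4 241.7] [ 14  10 102] z36 [ 0.5054 -0.0125] z42 [ 0.5002 -0.0073]
scene [175.  308.7] [ 15  13 158] z36 [0.5205 0.334 ] z42 [0.5153 0.3364]
scene [190.4 332.1] [ 17  15 187] z36 [0.4377 0.3506] z42 [0.4331 0.3528]
[ 0.4821 -0.1544  0.0562] [ 0.994  0.11  -0.001 -0.001] 0.38459871858246286 yaw 12.627805941171363
```

Call:
{"op": "servo_tool", "data": {
  "motion": [
    [0.25,-0.1,-1,0,-1],
    [0.25,-0.1,-2,0,-1],
    [0.25,-0.1,-3.0,0,-1],
    [0.25,-0.1,-3.0,0,-1],
    [0.25,-0.1,-3.0,0,-1]
  ]
}}

```text
time_s: 13.02
eef_pos: [0.4852, -0.1568, 0.0265]
tool_rot: [0.994, 0.109, -0.0, -0.0]
wrist_force: [-0.3, -0.0, -0.1]
grip_width: 0.382
grip_force: 40.4
```

Call:
{"op": "servo_tool", "data": {
  "motion": [
    [0,0,-0.1,0,-1],
    [0,0,-0.1,0,0.3],
    [0,0,-0.1,0,0.3],
    [0,0,-0.1,0,0.3],
    [0,0,4,0,0.3],
    [0,0,8,0,0.3],
    [0,0,11,0,1],
    [-0.3,3.5,11,0,1],
    [-0.6,7,11,0,1],
    [-0.9,10.5,11,0,1]
  ]
}}

```text
time_s: 13.85
eef_pos: [0.4769, -0.0515, 0.1381]
tool_rot: [0.994, 0.108, 0.001, 0.0]
wrist_force: [0.4, 1.0, -0.0]
grip_width: 1.001
grip_force: 0.0
```

Call:
{"op": "servo_tool", "data": {
  "motion": [
    [-0.3,3.5,0,0,1],
    [-0.6,7,0,0,1],
    [-0.9,10.5,0,0,1],
    [-1.2,14,0,0,1],
    [-1.5,17.5,0,0,1],
    [-1.8,21,0,0,1],
    [-2.1,24.5,0,0,1],
    [-2.4,28,0,0,1],
    [-2.7,31.5,0,0,1],
    [-3,35,0,0,1]
  ]
}}

```text
time_s: 14.68
eef_pos: [0.4461, 0.2997, 0.1372]
tool_rot: [0.994, 0.109, 0.0, -0.0]
wrist_force: [1.0, -0.4, 0.0]
grip_width: 0.996
grip_force: 0.0
```

Call:
{"op": "servo_tool", "data": {
  "motion": [
    [-0.5,4,0,0,1],
    [-0.5,5,-2,0,1],
    [-0.5,5,-2,0,1],
    [-0.5,5,-2,0,1]
  ]
}}

```text
time_s: 15.02
eef_pos: [0.4404, 0.3478, 0.1159]
tool_rot: [0.994, 0.11, -0.001, 0.001]
wrist_force: [-0.7, 0.2, 0.2]
grip_width: 1.004
grip_force: 0.0
```

```bash
python3 look.py
```

```text
top [311.3 209. ] [ 12  11 108] z36 [ 0.5397 -0.1421] z42 [ 0.5389 -0.1417]
top [156.4 212.7] [ 12  12 106] z36 [0.525  0.3343] z42 [0.5244 0.3325]
top [290.1 215.3] [ 19  10 105] z36 [ 0.5198 -0.0771] z42 [ 0.5192 -0.0771]
top [267.6 219.5] [ 12  12 113] z36 [ 0.5063 -0.0086] z42 [ 0.5056 -0.0089]
top [316.  226.3] [ 12  13 115] z36 [ 0.4866 -0.1562] z42 [ 0.486  -0.1558]
top [293. 233.] [19 12 91] z36 [ 0.4655 -0.0863] z42 [ 0.4651 -0.0861]
top [250.8 241.5] [ 20  11 115] z36 [0.4388 0.0419] z42 [0.4385 0.0414]
scene [303.1 215.3] [ 16  16 111] z36 [ 0.5413 -0.1522] z42 [ 0.5358 -0.1459]
scene [320.8 220.3] [ 18  16 133] z36 [ 0.4842 -0.1684] z42 [ 0.4793 -0.1619]
scene [280.2 241.3] [ 14  12 120] z36 [ 0.5074 -0.0135] z42 [ 0.5022 -0.0083]
scene [176.  307.9] [ 13  14 127] z36 [0.5209 0.3309] z42 [0.5157 0.3333]
scene [191.  332.7] [ 16  14 160] z36 [0.4353 0.3507] z42 [0.4307 0.353 ]
[0.4419 0.3471 0.1174] [0.994 0.109 0.    0.   ] 0.9955021835248676 yaw 12.518229920227972
```

Call:
{"op": "servo_tool", "data": {
  "motion": [
    [0,0.3,-3,0,1],
    [0,0.3,-6.5,0,1],
    [0,0.3,-9.9,0,1],
    [0,0.3,-9.9,0,1],
    [0,0.3,-9.9,0,-1],
    [0,0.3,-9.9,0,-1],
    [0,0.3,-9.9,0,-1],
    [0,0.3,-9.9,0,-1],
    [0,0.3,-9.9,0,-1],
    [0,0.3,-9.9,0,-1]
  ]
}}

```text
time_s: 15.95
eef_pos: [0.4435, 0.3517, 0.0208]
tool_rot: [0.994, 0.11, 0.002, -0.001]
wrist_force: [-1.9, -3.1, 6.7]
grip_width: 0.388
grip_force: 39.5
```

Call:
{"op": "servo_tool", "data": {
  "motion": [
    [0,0,0,0,-1],
    [0,0,0,0,-1]
  ]
}}

```text
time_s: 16.12
eef_pos: [0.4435, 0.3517, 0.0208]
tool_rot: [0.994, 0.11, 0.002, -0.001]
wrist_force: [-1.1, -1.3, 7.9]
grip_width: 0.384
grip_force: 39.5
```

Call:
{"op": "servo_tool", "data": {
  "motion": [
    [0,0,4,0,-1],
    [0,0,8,0,-1],
    [0,0,11,0,-1],
    [0.6,-3.5,11,0,-1],
    [1.3,-7,11,0,-1],
    [2,-10.5,11,0,-1],
    [2.7,-14,11,0,-1],
    [3.3,-17.5,11,0,-1],
    [4,-21,11,0,-1],
    [4.7,-24.5,11,0,-1]
  ]
}}

```text
time_s: 16.95
eef_pos: [0.4891, 0.1043, 0.1293]
tool_rot: [0.994, 0.11, 0.001, 0.0]
wrist_force: [0.4, 0.4, -1.2]
grip_width: 0.386
grip_force: 40.4
```

Call:
{"op": "servo_tool", "data": {
  "motion": [
    [0.7,-3.5,0,0,-1],
    [1.3,-7,0,0,-1],
    [2,-10.5,0,0,-1],
    [2.7,-14,0,0,-1],
    [3.4,-18.5,0,0,-1],
    [3.4,-18.5,0,0,-1],
    [3.4,-18.5,-3,0,-1],
    [3.4,-18.5,-6,0,-1],
    [3.4,-18.5,-6,0,-1],
    [3.4,-18.5,-6,0,-1]
  ]
}}

```text
time_s: 17.78
eef_pos: [0.5213, -0.0783, 0.0673]
tool_rot: [0.994, 0.11, -0.001, -0.001]
wrist_force: [-0.5, -0.1, -0.5]
grip_width: 0.388
grip_force: 40.5
```

```bash
python3 look.py
```

```text
top [339.8 205.1] [14  8 67] z36 [ 0.552  -0.2291] z42 [ 0.5512 -0.2284]
top [156.4 212.7] [ 12  12 109] z36 [0.525  0.3342] z42 [0.5243 0.3324]
top [303.5 226.8] [11 13 96] z36 [ 0.4846 -0.1182] z42 [ 0.4841 -0.1179]
top [315.9 226.5] [ 11  12 104] z36 [ 0.4859 -0.1559] z42 [ 0.4853 -0.1555]
scene [301.7 216.6] [15  8 71] z36 [ 0.5401 -0.144 ] z42 [ 0.5346 -0.1377]
scene [320.6 220.2] [18  9 93] z36 [ 0.485  -0.1684] z42 [ 0.48  -0.162]
scene [280.5 241.6] [ 14  10 108] z36 [ 0.5057 -0.0132] z42 [ 0.5006 -0.008 ]
scene [175.  308.7] [ 15  13 158] z36 [0.5205 0.334 ] z42 [0.5153 0.3364]
[ 0.5238 -0.0792  0.07  ] [0.994 0.11  0.001 0.001] 0.38546191299491833 yaw 12.597265661773074
```

Call:
{"op": "servo_tool", "data": {
  "motion": [
    [0.15,0.2,-1.2,0,-1],
    [0.15,0.2,-2.4,0,-1],
    [0.15,0.2,-3.6,0,-1],
    [0.15,0.2,-4.3,0,-1],
    [0.15,0.2,-4.3,0,-1],
    [0.15,0.2,-4.3,0,-1]
  ]
}}

```text
time_s: 18.38
eef_pos: [0.5244, -0.077, 0.0258]
tool_rot: [0.994, 0.11, -0.0, -0.0]
wrist_force: [-4.2, 2.6, 12.4]
grip_width: 0.385
grip_force: 43.2
```

Call:
{"op": "servo_tool", "data": {
  "motion": [
    [0,0,0,0,0.2],
    [0,0,0,0,0.2],
    [0,0,0,0,0.2],
    [0,0,4,0,0.2],
    [0,0,8,0,0.3],
    [0,0,11,0,1],
    [0,3.5,11,0,1],
    [0,7,11,0,1],
    [0,10.5,11,0,1],
    [0,14,11,0,1]
  ]
}}

```text
time_s: 19.22
eef_pos: [0.5237, 0.0642, 0.1346]
tool_rot: [0.994, 0.109, -0.0, -0.0]
wrist_force: [1.0, -0.3, -0.5]
grip_width: 0.996
grip_force: 0.0
```

Call:
{"op": "servo_tool", "data": {
  "motion": [
    [0,3.5,0,0,1],
    [0,7,0,0,1],
    [0,10.5,0,0,1],
    [0,14,0,0,1],
    [0,17.5,0,0,1],
    [0,21,0,0,1],
    [0,24.5,0,0,1],
    [0,26.8,-1,0,1],
    [0,26.8,-2,0,1],
    [0,26.8,-2,0,1]
  ]
}}

```text
time_s: 20.05
eef_pos: [0.5219, 0.331, 0.1116]
tool_rot: [0.994, 0.111, -0.003, 0.001]
wrist_force: [0.6, -0.5, 0.3]
grip_width: 0.999
grip_force: 0.0
```

```bash
python3 look.py
```

```text
top [311.3 209. ] [ 12  11 108] z36 [ 0.5397 -0.1421] z42 [ 0.5389 -0.1417]
top [289.3 214.4] [ 12  12 111] z36 [ 0.5224 -0.0747] z42 [ 0.5217 -0.0746]
top [156.5 213.9] [11  9 78] z36 [0.5212 0.3337] z42 [0.5205 0.3319]
top [267.7 219.6] [ 12  12 111] z36 [ 0.5061 -0.0088] z42 [ 0.5055 -0.0091]
top [315.9 226.5] [ 11  12 110] z36 [ 0.4859 -0.1561] z42 [ 0.4853 -0.1557]
top [249.9 242.5] [19  8 66] z36 [0.4357 0.0446] z42 [0.4354 0.0442]
scene [302.5 216.1] [13 11 99] z36 [ 0.5399 -0.1476] z42 [ 0.5345 -0.1414]
scene [320.7 220.4] [ 18  15 128] z36 [ 0.4841 -0.1678] z42 [ 0.4791 -0.1613]
scene [291.7 228.3] [ 14  11 104] z36 [ 0.5234 -0.08  ] z42 [ 0.5181 -0.0742]
scene [280.2 241.2] [ 14  13 118] z36 [ 0.5077 -0.0139] z42 [ 0.5025 -0.0087]
scene [175.7 309.5] [ 15  12 124] z36 [0.5172 0.3342] z42 [0.512  0.3366]
[0.5234 0.3298 0.1137] [ 0.994  0.109 -0.001  0.001] 0.9997151865237619 yaw 12.542493189474621
```

Call:
{"op": "servo_tool", "data": {
  "motion": [
    [0,0.35,-3,0,1],
    [0,0.35,-6.5,0,1],
    [0,0.35,-9.6,0,1],
    [0,0.35,-9.6,0,1],
    [0,0.35,-9.6,0,-1],
    [0,0.35,-9.6,0,-1],
    [0,0.35,-9.6,0,-1],
    [0,0.35,-9.6,0,-1],
    [0,0.35,-9.6,0,-1],
    [0,0.35,-9.6,0,-1]
  ]
}}

```text
time_s: 20.98
eef_pos: [0.526, 0.3349, 0.0218]
tool_rot: [0.994, 0.109, 0.002, -0.0]
wrist_force: [0.2, -2.1, 6.4]
grip_width: 0.384
grip_force: 39.4
```

Call:
{"op": "servo_tool", "data": {
  "motion": [
    [0,0,0,0,-1],
    [0,0,0,0,-1]
  ]
}}

```text
time_s: 21.15
eef_pos: [0.526, 0.3349, 0.0218]
tool_rot: [0.994, 0.11, 0.002, -0.0]
wrist_force: [-0.7, -2.3, 7.6]
grip_width: 0.387
grip_force: 39.4
```

Call:
{"op": "servo_tool", "data": {
  "motion": [
    [0,0,4,0,-1],
    [0,0,8,0,-1],
    [0,0,11,0,-1],
    [-0.4,-3.5,11,0,-1],
    [-0.9,-7,11,0,-1],
    [-1.3,-10.5,11,0,-1],
    [-1.8,-14,11,0,-1],
    [-2.2,-17.5,11,0,-1],
    [-2.7,-21,11,0,-1],
    [-3.1,-24.5,11,0,-1]
  ]
}}

```text
time_s: 21.98
eef_pos: [0.4929, 0.088, 0.13]
tool_rot: [0.994, 0.11, 0.001, 0.0]
wrist_force: [-1.1, -0.1, 0.1]
grip_width: 0.383
grip_force: 40.3
```

Call:
{"op": "servo_tool", "data": {
  "motion": [
    [-0.5,-3.5,0,0,-1],
    [-0.9,-7,0,0,-1],
    [-1.4,-10.5,0,0,-1],
    [-1.8,-14,0,0,-1],
    [-2.2,-17.8,0,0,-1],
    [-2.2,-17.8,0,0,-1],
    [-2.2,-17.8,-3,0,-1],
    [-2.2,-17.8,-6,0,-1],
    [-2.2,-17.8,-6,0,-1],
    [-2.2,-17.8,-6,0,-1]
  ]
}}

```text
time_s: 22.82
eef_pos: [0.4699, -0.0877, 0.0684]
tool_rot: [0.994, 0.11, -0.001, -0.001]
wrist_force: [0.6, 0.3, 0.4]
grip_width: 0.383
grip_force: 40.4
```

```bash
python3 look.py
```

```text
top [265.3 231.3] [11 14 95] z36 [ 0.4701 -0.0017] z42 [ 0.4697 -0.002 ]
top [342.  228.9] [21  9 69] z36 [ 0.4792 -0.2354] z42 [ 0.4787 -0.2347]
top [248.  240.9] [16 12 65] z36 [0.4403 0.0503] z42 [0.44   0.0498]
top [306.  250.9] [ 11  14 101] z36 [ 0.4115 -0.1259] z42 [ 0.4113 -0.1256]
scene [318.2 221.5] [15  8 82] z36 [ 0.486 -0.158] z42 [ 0.481  -0.1517]
scene [291.4 228.6] [13 10 88] z36 [ 0.5231 -0.0783] z42 [ 0.5178 -0.0726]
scene [280.  241.5] [ 14  10 109] z36 [ 0.5071 -0.0125] z42 [ 0.5019 -0.0073]
[ 0.4723 -0.0888  0.0708] [0.994 0.11  0.001 0.001] 0.3865070218663935 yaw 12.600100479538648
```

Call:
{"op": "servo_tool", "data": {
  "motion": [
    [0,0.1,-1.2,0,-1],
    [0,0.1,-2.4,0,-1],
    [0,0.1,-3.6,0,-1],
    [0,0.1,-4.3,0,-1],
    [0,0.1,-4.3,0,-1],
    [0,0.1,-4.3,0,-1]
  ]
}}

```text
time_s: 23.42
eef_pos: [0.4726, -0.0881, 0.0276]
tool_rot: [0.994, 0.11, 0.001, 0.001]
wrist_force: [0.7, 0.5, -0.6]
grip_width: 0.388
grip_force: 40.6
```

Call:
{"op": "servo_tool", "data": {
  "motion": [
    [0,0,0,0,0.2],
    [0,0,0,0,0.2],
    [0,0,0,0,0.2],
    [0,0,4,0,0.2],
    [0,0,8,0,0.2],
    [1,2,12,0,0.2],
    [1,5,12,0,0.2],
    [2,8,12,0,0.2],
    [3,11,12,0,0.2],
    [4,14,12,0,0.2]
  ]
}}

```text
time_s: 24.25
eef_pos: [0.5114, 0.0538, 0.1466]
tool_rot: [0.994, 0.109, 0.001, 0.0]
wrist_force: [0.3, -0.1, -0.2]
grip_width: 0.596
grip_force: 0.0
```

Call:
{"op": "servo_tool", "data": {
  "motion": [
    [2,3,0,0,0.2],
    [4,6,0,0,0.2],
    [6,9,0,0,0.2],
    [6,9,0,0,0.2],
    [6,9,0,0,0.2]
  ]
}}

```text
time_s: 24.67
eef_pos: [0.5713, 0.1438, 0.1456]
tool_rot: [0.994, 0.111, -0.0, 0.0]
wrist_force: [-0.6, 0.1, 0.2]
grip_width: 0.601
grip_force: 0.0
```

```bash
python3 look.py;python3 - <<'E'
import cv2,glob,numpy as np
f=sorted(glob.glob('pics/l_*'),key=lambda s:int(s.split('_')[-1][:-4]));t=[x for x in f if 'top' in x][-1];s=[x for x in f if 'scene' in x][-1]
a=cv2.imread(t)[150:260,225:365];b=cv2.imread(s)[170:290,220:360]
cv2.imwrite('pics/d3.png',np.hstack([np.pad(cv2.resize(a,None,fx=2.8,fy=2.8),((0,28),(0,0),(0,0))),cv2.resize(b,None,fx=2.8,fy=2.8)]))
E
```

```text
top [209.7 194.6] [ 10  14 116] z36 [0.5825 0.1714] z42 [0.5816 0.1703]
top [162.  196.6] [  9  14 118] z36 [0.5753 0.319 ] z42 [0.5744 0.3172]
top [311.3 209. ] [ 12  11 109] z36 [ 0.5396 -0.142 ] z42 [ 0.5388 -0.1416]
top [289.3 214.4] [ 12  12 111] z36 [ 0.5224 -0.0747] z42 [ 0.5217 -0.0746]
top [268.  219.6] [ 11  12 104] z36 [ 0.506  -0.0097] z42 [ 0.5054 -0.0099]
top [315.9 226.5] [ 11  12 110] z36 [ 0.4859 -0.1561] z42 [ 0.4853 -0.1557]
top [293.1 231.2] [ 11  12 108] z36 [ 0.4711 -0.0867] z42 [ 0.4707 -0.0866]
scene [191.5 201. ] [16  9 68] z36 [0.8676 0.0288] z42 [0.8595 0.0337]
scene [302.5 216.2] [13 11 97] z36 [ 0.5397 -0.1475] z42 [ 0.5343 -0.1413]
scene [320.5 220.5] [ 18  12 121] z36 [ 0.4841 -0.1668] z42 [ 0.4792 -0.1603]
scene [198.4 223.8] [17 13 96] z36 [0.75   0.0905] z42 [0.7429 0.0949]
scene [291.6 228.3] [ 14  10 100] z36 [ 0.5235 -0.0799] z42 [ 0.5182 -0.0741]
scene [307.4 233.6] [ 14  10 102] z36 [ 0.4723 -0.0916] z42 [ 0.4674 -0.0858]
scene [280.6 240.8] [ 13  13 102] z36 [ 0.5079 -0.016 ] z42 [ 0.5027 -0.0108]
[0.5706 0.1421 0.1457] [ 0.994  0.109 -0.     0.   ] 0.600646500476516 yaw 12.56873157548371
```

View pics/d3.png

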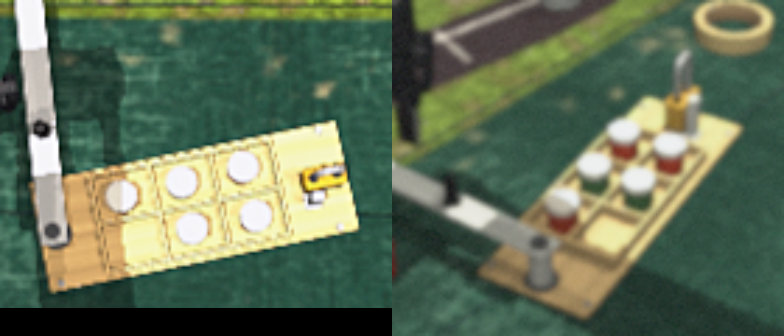

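All five pots stand in cells (0, 1, 3, 4 and 5) and the bar is aside. The peg is at left crop (41,128) and the shackle crown at left crop (322,170) and right crop (684,58). Next I close the bar by its peg.

Run:
```python
from h import *
print(plane('top',41/2.8+225-.3,128/2.8+150-.3,.084))
print(tri('top',(322/2.8+225-.3,170/2.8+150-.3),'scene',(292/2.8+220-.3,58/2.8+170-.3)),plane('top',340,210.5,.101))
```

```text
[0.57277332 0.07443429 0.084     ]
(array([ 0.52420145, -0.22320117,  0.10056667]), np.float64(0.008639367811330761)) [ 0.52739272 -0.22146826  0.101     ]
```

Call:
{"op": "servo_tool", "data": {
  "motion": [
    [0.7,-3.4,0,-6,0.2],
    [0.7,-6.8,0,-6,0.2],
    [0.7,-6.8,0,-6,0.2],
    [0.7,-6.8,0,-6,0.2],
    [0.7,-6.8,0,-6,0.2]
  ]
}}

```text
time_s: 25.18
eef_pos: [0.5776, 0.0738, 0.1461]
tool_rot: [0.998, 0.056, -0.0, -0.0]
wrist_force: [-0.5, 0.8, 0.6]
grip_width: 0.599
grip_force: 0.0
```

Call:
{"op": "servo_tool", "data": {
  "motion": [
    [-0.2,0,-3,0,0.2],
    [-0.2,0,-6,0,0.2],
    [-0.2,0,-8,0,0.2],
    [-0.2,0,-8,0,0.2],
    [-0.2,0,-8,0,-1],
    [-0.2,0,-8,0,-1],
    [-0.2,0,-8,0,-1],
    [-0.2,0,-8,0,-1],
    [-0.2,0,-8,0,-1],
    [-0.2,0,-8,0,-1]
  ],
  "force": 25
}}

```text
time_s: 26.02
eef_pos: [0.5777, 0.0746, 0.0682]
tool_rot: [0.998, 0.057, 0.002, 0.0]
wrist_force: [-1.1, 1.1, 7.0]
grip_width: 0.152
grip_force: 24.8
```

Call:
{"op": "servo_tool", "data": {
  "motion": [
    [0,-1.2,0.2,-6,-1],
    [-0.1,-2.3,0.2,-12,-1],
    [-0.3,-3.5,0.2,-18,-1],
    [-0.6,-4.6,0.2,-24,-1],
    [-1,-5.7,0.2,-30,-1],
    [-1.5,-6.7,0.2,-36,-1],
    [-2.1,-7.7,0.2,-42,-1],
    [-2.9,-8.6,0.2,-48,-1],
    [-3.7,-9.4,0.2,-54,-1],
    [-4.6,-10.1,0.2,-60,-1]
  ]
}}

```text
time_s: 26.85
eef_pos: [0.5325, -0.0295, 0.0684]
tool_rot: [0.892, -0.452, 0.004, 0.0]
wrist_force: [7.9, -8.7, -11.1]
grip_width: 0.147
grip_force: 25.3
```

Call:
{"op": "servo_tool", "data": {
  "motion": [
    [-1,-0.6,0,-6,-1],
    [-2,-1.2,0,-12,-1],
    [-3.1,-1.6,0,-18,-1],
    [-3.6,-1.7,0,-21,-1],
    [-3.6,-1.7,0,-21,-1],
    [-3.6,-1.7,0,-21,-1]
  ]
}}

```text
time_s: 27.35
eef_pos: [0.495, -0.0474, 0.0684]
tool_rot: [0.796, -0.605, 0.004, 0.002]
wrist_force: [1.8, -13.2, -9.2]
grip_width: 0.147
grip_force: 25.5
```

Call:
{"op": "servo_tool", "data": {
  "motion": [
    [-0.3,0,0,-1,-1],
    [-0.6,0,0,-2,-1],
    [-0.8,0,0,-2,-1],
    [-0.8,0,0,-2,-1],
    [-0.8,0,0,-2,-1]
  ]
}}

```text
time_s: 27.77
eef_pos: [0.4891, -0.0481, 0.0687]
tool_rot: [0.786, -0.619, 0.006, 0.001]
wrist_force: [9.8, -16.9, -14.1]
grip_width: 0.145
grip_force: 24.9
```

Call:
{"op": "servo_tool", "data": {
  "motion": [
    [-0.2,0.3,0,0,-1],
    [-0.4,0.3,0,0,-1],
    [-0.4,0.3,0,0,-1],
    [-0.4,0.3,0,0,-1]
  ]
}}

```text
time_s: 28.1
eef_pos: [0.4882, -0.0449, 0.0698]
tool_rot: [0.785, -0.619, 0.009, -0.002]
wrist_force: [19.2, -12.6, -18.9]
grip_width: 0.147
grip_force: 24.6
```

Run:
```python
from h import *
a=snap('top','t5')[:,:,::-1];b=snap('scene','s5')[:,:,::-1]
a=a[150:260,225:365];b=b[170:290,220:360]
cv2.imwrite('pics/d5.png',np.hstack([np.pad(cv2.resize(a,None,fx=2.8,fy=2.8),((0,28),(0,0),(0,0))),cv2.resize(b,None,fx=2.8,fy=2.8)]))
```

```text
(no output)
```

View pics/d5.png

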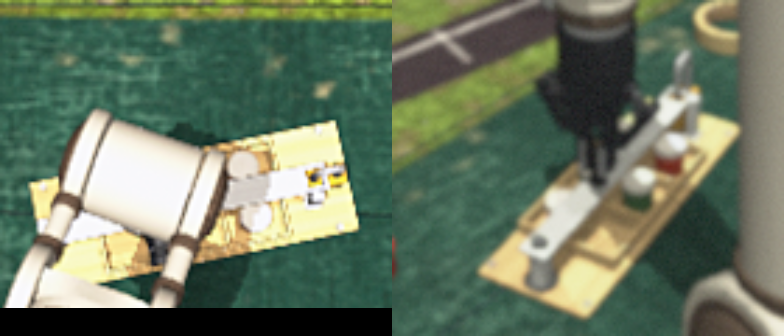

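The bar lies along the caddy up to the padlock, with force building against its stop. Now I release and retreat to look at the padlock.

Call:
{"op": "servo_tool", "data": {
  "motion": [
    [0,0,0,0,0],
    [0,0,0,0,0],
    [0,0,0,0,0],
    [0,0,4,0,0],
    [0,0,8,0,0],
    [0,4,9,4,-1],
    [0,8,9,10,-1],
    [0,12,9,15,-1],
    [0,12,9,22,-1],
    [0,12,9,28,-1]
  ]
}}

```text
time_s: 29.03
eef_pos: [0.4812, 0.0819, 0.1579]
tool_rot: [0.914, -0.405, -0.0, 0.0]
wrist_force: [0.6, -0.0, 0.1]
grip_width: 0.001
grip_force: 0.0
```

Run:
```python
from h import *
a=snap('top','t6')[:,:,::-1];b=snap('scene','s6')[:,:,::-1]
a=a[190:250,235:365];b=b[175:275,250:360]
cv2.imwrite('pics/d6.png',np.vstack([cv2.resize(a,(650,300),interpolation=cv2.INTER_CUBIC),np.pad(cv2.resize(b,(330,300),interpolation=cv2.INTER_CUBIC),((0,0),(0,320),(0,0)))]))
print(arm.read_state()['eef_pos'])
```

```text
[0.48151292 0.08028    0.15787713]
```

View pics/d6.png

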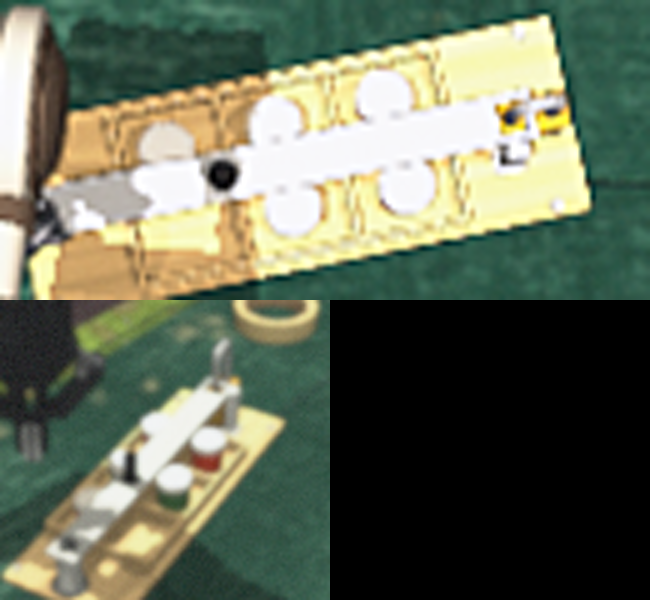

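Bar closed along the caddy, peg at crop (222,175), shackle up through its eye. Checking the angle, then going to the shackle.

Run:
```python
from h import *
p=plane('top',222/5+235-.4,175/5+190-.4,.084);print(p)
d=p[:2]-np.array([.4665,.063]);print(np.linalg.norm(d),np.degrees(np.arctan2(d[1],d[0])))
print(plane('top',341.9,210.7,.101),plane('scene',324,190.5,.101))
```

```text
[ 0.48653759 -0.04412114  0.084     ]
0.10897909784455155 -79.40495487709683
[ 0.52684187 -0.2269767   0.101     ] [ 0.51986296 -0.22472102  0.101     ]
```

Call:
{"op": "servo_tool", "data": {
  "motion": [
    [1,-3.5,0.5,0,-1],
    [2,-7,0.5,0,-1],
    [2.5,-10.5,0.5,0,-1],
    [3,-14,0.5,0,-1],
    [3.5,-17.5,0.5,0,-1],
    [4,-21,0.5,0,-1],
    [4.3,-24.5,0.5,0,-1],
    [4.6,-28,0.5,0,-1],
    [4.7,-30.8,0.5,0,-1],
    [4.7,-30.8,0.5,0,-1]
  ]
}}

```text
time_s: 29.97
eef_pos: [0.5285, -0.2341, 0.1631]
tool_rot: [0.91, -0.414, 0.001, 0.001]
wrist_force: [0.9, 0.4, 0.1]
grip_width: 0.002
grip_force: 0.0
```

Call:
{"op": "servo_tool", "data": {
  "motion": [
    [0,0,0,0,-1],
    [0,0,0,0,-1]
  ]
}}

```text
time_s: 30.13
eef_pos: [0.5286, -0.2282, 0.1626]
tool_rot: [0.911, -0.411, -0.001, -0.0]
wrist_force: [0.2, -0.3, -1.0]
grip_width: -0.001
grip_force: 0.0
```

Call:
{"op": "servo_tool", "data": {
  "motion": [
    [-0.1,0,-3,0,-1],
    [-0.1,0,-5.5,0,-1],
    [-0.1,0,-6.2,0,-1],
    [-0.1,0,-6.7,0,-1],
    [-0.1,0,-7.2,0,-1],
    [-0.1,0,-7.5,0,-1],
    [-0.1,0,-7.8,0,-1],
    [-0.1,0,-8.0,0,-1],
    [-0.1,0,-8.0,0,-1],
    [-0.1,0,-8.0,0,-1]
  ]
}}

```text
time_s: 30.97
eef_pos: [0.5285, -0.228, 0.0847]
tool_rot: [0.912, -0.41, 0.0, -0.0]
wrist_force: [-2.9, 3.6, 10.7]
grip_width: 0.004
grip_force: 5.0
```

Call:
{"op": "servo_tool", "data": {
  "motion": [
    [0,0,-0.3,0,-1],
    [0,0,-0.3,0,-1],
    [0,0,-0.3,0,-1]
  ]
}}

```text
time_s: 31.22
eef_pos: [0.5288, -0.2282, 0.0844]
tool_rot: [0.912, -0.41, 0.0, -0.0]
wrist_force: [-10.6, 8.3, 26.3]
grip_width: -0.002
grip_force: 13.2
```

Call:
{"op": "servo_tool", "data": {
  "motion": [
    [0,0,3,0,-1],
    [0,0,6,0,-1],
    [0,0,9,0,-1],
    [-2,4,9,0,-1],
    [-4,8,9,0,-1],
    [-4,12,9,0,-1],
    [-4,16,9,0,-1],
    [-4,20,9,0,-1],
    [-4,24,9,0,-1],
    [-4,27,9,0,-1]
  ]
}}

```text
time_s: 32.05
eef_pos: [0.4874, 0.0446, 0.1703]
tool_rot: [0.912, -0.41, 0.0, -0.0]
wrist_force: [0.5, -0.9, 0.5]
grip_width: -0.003
grip_force: 0.0
```

Call:
{"op": "servo_tool", "data": {
  "motion": [
    [0,4,0,0,-1],
    [0,8,0,0,-1],
    [0,12,0,0,-1],
    [0,12,0,0,-1]
  ]
}}

```text
time_s: 32.38
eef_pos: [0.4869, 0.1678, 0.1703]
tool_rot: [0.913, -0.407, -0.0, -0.001]
wrist_force: [0.4, 0.1, 0.5]
grip_width: 0.001
grip_force: 0.0
```

Run:
```python
from h import *
a=snap('top','t7')[:,:,::-1];b=snap('scene','s7')[:,:,::-1]
a=a[190:250,235:365];b=b[175:275,250:360]
cv2.imwrite('pics/d7.png',np.vstack([cv2.resize(a,(650,300),interpolation=cv2.INTER_CUBIC),np.hstack([cv2.resize(b,(330,300),interpolation=cv2.INTER_CUBIC),cv2.resize(cv2.imread('pics/s6.png')[175:275,250:360],(320,300))])]))
```

```text
(no output)
```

View pics/d7.png

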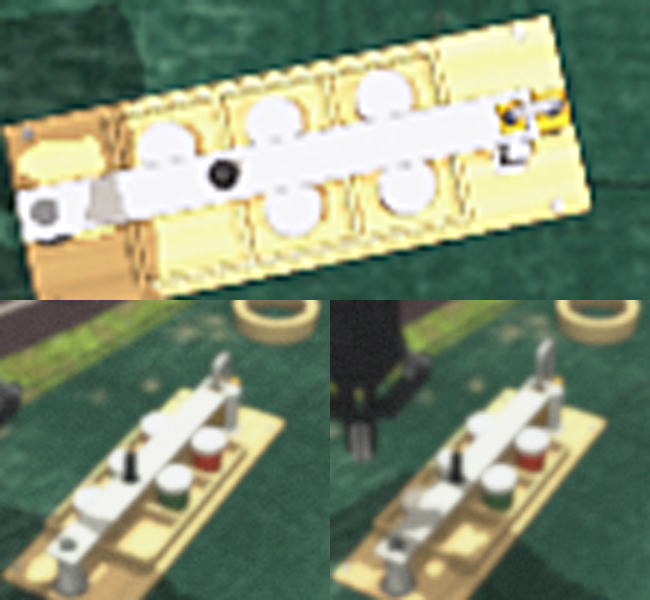

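The shackle stays down on its own: its crown is at row 352, against 340 before the press. The bar is closed and all five pots are in cells.

```bash
python3 -c "
from h import *
print(arm.finish_job())"
```

```text
the job is handed in; nothing more can be done
None
```

I handed the job in; no verdict came back. By camera, all five pots are upright one per cell, the bar is closed on its stop and the shackle stays down by itself, finishing at about 32 s of the 210 s allowed.

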